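# Line up the patina pigments from pale to dark

### The job

Get the green pigment jars ready for retouching: stand the four of them on the four ring marks of the blue rail in order of shade, the lightest next to the white end block and the darkest next to the black end block, one jar in the middle of each ring. Keep the jars upright, set them down rather than dropping them, let go of them all, and leave the tin, the blade and the brush where they are.

Things in the scene. Friction and masses are not known exactly. Their poses are not given: they have to be found in the camera images.
- jar_pale_mid (a point): round pigment jar with screw lid, diameter 44 mm, height 55 mm, about 0.11 kg, standing upright on the table; jar and lid are both very pale mint green, the lightest of the four. The point is at the jar's centre, 27.5 mm above its underside; z is up along the jar's axis
- jar_light_mid (a point): round pigment jar with screw lid, diameter 44 mm, height 55 mm, about 0.11 kg, standing upright on the table; jar and lid are both light to mid green, the second lightest. The point is at the jar's centre, 27.5 mm above its underside; z is up along the jar's axis
- jar_deep_mid (a point): round pigment jar with screw lid, diameter 44 mm, height 55 mm, about 0.11 kg, standing upright on the table; jar and lid are both deep, dark bottle green, the second darkest. The point is at the jar's centre, 27.5 mm above its underside; z is up along the jar's axis
- jar_black_mid (a point): round pigment jar with screw lid, diameter 44 mm, height 55 mm, about 0.11 kg, standing upright on the table; jar and lid are both almost black green, the darkest. The point is at the jar's centre, 27.5 mm above its underside; z is up along the jar's axis
- rail: fixed flat blue strip lying on the table, 70 mm wide (its x), 400 mm long (its y), 6 mm thick, with four white ring marks (outer diameter 60 mm) in a row on its top. Origin at the centre of its underside. The ring centres lie on its middle line (x = 0) at y = -112.5, -37.5, +37.5 and +112.5 mm in its frame; their surface is 6 mm above the origin
- end_white: fixed white end block, 50 x 30 x 18 mm (the 30 mm runs along the rail), sitting on the blue rail 180 mm from its centre, at one of its two ends (which end changes from start to start; the black block is at the other). Origin at the centre of its underside
- end_black: fixed black end block, 50 x 30 x 18 mm (the 30 mm runs along the rail), sitting on the blue rail 180 mm from its centre, at one of its two ends (which end changes from start to start; the white block is at the other). Origin at the centre of its underside
- tin: bystander: orange paint tin with a white screw cap, diameter 88 mm, height 82 mm, loose, origin at the centre of its underside. Leave it alone
- blade: bystander: old bronze blade lying flat, about 180 mm long (along its x), 34 mm wide, 6 mm thick, loose, origin under its middle. Leave it alone
- brush: bystander: brush with a wooden handle lying flat, about 200 mm long (along its x), loose, beside the rail. Leave it alone

How it is judged:
At the end, for the whole second after the job is handed in: From the white end block to the black one the rings hold the pale, light, deep and black-green jar; each jar stands upright (within 7 degrees) on the rail, its centre within 12 mm of its ring's centre along the rail and across it, released and at rest (((y of end_white in the frame of rail above 0 m and y of jar_pale_mid in the frame of rail between 0.1005 and 0.1245 m and y of jar_light_mid in the frame of rail between 0.0255 and 0.0495 m and y of jar_deep_mid in the frame of rail between -0.0495 and -0.0255 m and y of jar_black_mid in the frame of rail between -0.1245 and -0.1005 m) or (y of end_white in the frame of rail below 0 m and y of jar_pale_mid in the frame of rail between -0.1245 and -0.1005 m and y of jar_light_mid in the frame of rail between -0.0495 and -0.0255 m and y of jar_deep_mid in the frame of rail between 0.0255 and 0.0495 m and y of jar_black_mid in the frame of rail between 0.1005 and 0.1245 m)) and x of jar_pale_mid in the frame of rail between -0.012 and 0.012 m and z of jar_pale_mid in the frame of rail between 0.0285 and 0.0385 m and angle between each of jar_pale_mid, jar_light_mid, jar_deep_mid, jar_black_mid's own z axis and vertical below 0.12 rad and contact force between each of jar_pale, jar_light, jar_deep, jar_black and the fingers below 0.05 N and linear speed of each of jar_pale, jar_light, jar_deep, jar_black below 0.02 m/s and x of jar_light_mid in the frame of rail between -0.012 and 0.012 m and z of jar_light_mid in the frame of rail between 0.0285 and 0.0385 m and x of jar_deep_mid in the frame of rail between -0.012 and 0.012 m and z of jar_deep_mid in the frame of rail between 0.0285 and 0.0385 m and x of jar_black_mid in the frame of rail between -0.012 and 0.012 m and z of jar_black_mid in the frame of rail between 0.0285 and 0.0385 m); the robot touches nothing.
It fails at once if the tin, the blade or the brush is pushed aside (moved more than 15 mm) (distance of any of tin, blade, brush from where it was at the start of the episode above 0.015 m).
It fails at once if a jar is tipped by more than 30 degrees (angle between any of jar_pale_mid, jar_light_mid, jar_deep_mid, jar_black_mid's own z axis and vertical above 0.52 rad).
It fails at once if a jar is dropped: it falls freely more than 16 mm above the rail or 22 mm above the table ((height (world z) of jar_pale_mid above 0.05 m and contact force between jar_pale and anything else below 0.001 N) or (height (world z) of jar_light_mid above 0.05 m and contact force between jar_light and anything else below 0.001 N) or (height (world z) of jar_deep_mid above 0.05 m and contact force between jar_deep and anything else below 0.001 N) or (height (world z) of jar_black_mid above 0.05 m and contact force between jar_black and anything else below 0.001 N)).
It also fails if it takes over 96 s, if anything falls off the work surface, if the arm or the gripper's body presses on something with over 40 N, if the wrist force passes 120 N, or if a joint passes its speed limit or range.

### The arm

A 7-joint arm with a two-finger parallel gripper is mounted at the origin on the work surface. World frame = base frame: x ahead of the robot, y to its left, z up, the work surface at z = 0. Lengths are in m, angles in rad, forces in N, time in s.
With the tool pointing down it reaches from about 0.35 to 0.9 m from the base axis. Payload 8.1 kg.
Tool frame: the origin (TCP) lies on the mounting face of the last link; the fingertips stand 178 mm ahead of it and the grasp point (between the pads) lies 159 mm ahead of it (arm.tcp_to_grasp is the distance from the TCP to the grasp point, in m); z points along the fingers, y is the line along which they close (so a half turn about z gives the same grasp; the last joint's range is limited). The gripper opens to 92 mm and grips with 3 to 60 N. Pads are 19 mm wide; open, the fingers measure 130 mm over their backs; the gripper's body (75 mm by 190 mm) begins 47 mm behind the grasp point.
Start: joints at [1.171, 0.434, 0.025, 1.573, -0.012, 1.134, -0.075], TCP at [0.183, -0.598, 0.405] pointing down, gripper open.
Joint ranges: [-2.62, 2.62], [-0.44, 2.09], [-1.27, 1.32], [0.08, 2.57], [-1.32, 4.46], [0.12, 2], [-2.74, 2.74]. Speed limits (rad/s): [2.22, 2.22, 3.01, 3.01, 3.14, 3.14, 3.14].

### API

Orientations are given as [roll, pitch, yaw] about the fixed x, y, z axes, in that order (R = Rz(yaw) Ry(pitch) Rx(roll)).
In Python, from plant import arm gives the robot as it stands.
- The arm moves only by the tool carry_out, never from a script. Its argument "motion" is a list of rows, each an object with "offset": the shift along the tool's x, y, z in mm, a list of three; "twist": the turn about the tool's z in rad; "claw": the closure, from 0 (fully open) to 1 (shut). A call has 1 to 12 rows; each row is the pose to reach, as a shift and turn from the pose commanded when the call began, along the tool's axes at that moment; what a row does not reach only later rows make up. A row lasts 1/8 s, in which the tool goes at most 62.5 mm and 10.7 degrees, less where a joint would pass 70% of its speed; a pose out of reach is approached as far as the arm can. A call with a gripper value outside its range is refused whole. The fingers move at their own pace and stop on an object; "grip_force" is the grip in N (left out, the last holds). Time passes only in rows, so rows that repeat a pose let the fingers close. It gives the time, the measured TCP pose, the force, the opening and the grip force at its end, in the units of the state.
- arm.read_state(): the state, without advancing time (a new reading comes with each control period).
- arm.snapshot(name): name is "scene" or "top" or "wrist"; returns (picture, depth): 400x640x3 uint8, red, green, blue; 400x640 float32, m along the optical axis (not along the pixel's ray), 0 where there is no reading.
- arm.get_calibration(name): a dict with "fx", "fy", "cx", "cy" (pixels), "k1" (the pictures are not rectified: a ray, as slopes to the right and down, at radius r is drawn at 1 + k1 r^2 times it, then the intrinsics apply), "R" (3x3) and "t" (3): a world point X has camera coordinates R X + t; the wrist camera has in their place "T_tool_cam" (4x4, takes a point from camera to tool coordinates, whose origin is the TCP and whose axes are the flange's). Camera axes: x right, y down, z forward; pixel columns grow to the right and rows downward; lengths in m; the calibration is good to about 2 mm. A picture is of the moment at which its call begins: read the wrist's pose just before it. get_calibration takes no time and is no camera call.
- arm.close_job(): hands the job in; it is judged then, once.
The state is a dict: "clock": time; "joint_pos": joint angles; "qd": joint speeds; "joint_torque": joint torques, N m; "eef_pos": TCP position; "tool_rot": TCP orientation; "force": force on the tool from outside, world axes, zero at the start; "wrist_torque": the same for the moment, N m; "grip_width": finger opening in m; "finger_force": force on a finger pad.
Only numpy, scipy, OpenCV 4.12 (cv2) and the standard library are available. Lean on these libraries where they do the work, as an engineer would, in place of code of your own. Each camera call takes 0.05 s, during which the arm holds its last target. There are 200 camera calls.

## Working session

There is one attempt and no reset: what is moved stays moved. The work goes in short steps, Python scripts to look and compute and a tool call to move; the robot and the scene stay as the last step left them, time stands still between calls to the robot, and variables do not carry over. Pictures are saved under pics/ and viewed, at most 14 in all, crops included, and the job is handed in when it is done.

Besides the shell and the picture viewer there is one more tool, called after ">>>" in YAML: its name, and indented under it one key for each argument. carry_out: Moves the arm, as the interface text tells. Its arguments: {"type":"object","properties":{"motion":{"type":"array"},"grip_force":{"type":"number"}},"required":["motion"]}

```bash
mkdir -p pics
cat > h.py <<'E'
import numpy as np, cv2
from scipy.spatial.transform import Rotation as Ro
from plant import arm
def snap(n,f=None):
    s=arm.read_state(); p,d=arm.snapshot(n); p=np.array(p)
    if f: cv2.imwrite('pics/'+f,p[:,:,::-1])
    return s,p,np.array(d)
def cam(n,s):
    c=arm.get_calibration(n)
    if n=='wrist':
        T=np.array(c['T_tool_cam']); Rt=Ro.from_euler('xyz',s['tool_rot']).as_matrix()
        Rwc=Rt@T[:3,:3]; o=Rt@T[:3,3]+np.array(s['eef_pos'])
    else:
        R=np.array(c['R']); Rwc=R.T; o=-R.T@np.array(c['t'])
    return c,Rwc,o
def rays(n,s,uv):
    c,Rwc,o=cam(n,s); uv=np.atleast_2d(np.float64(uv))
    K=np.array([[c['fx'],0,c['cx']],[0,c['fy'],c['cy']],[0,0,1.]])
    q=cv2.undistortPoints(uv.reshape(-1,1,2),K,np.array([c['k1'],0,0,0,0])).reshape(-1,2)
    return o,np.c_[q,np.ones(len(q))]@Rwc.T
def onplane(n,s,uv,z):
    o,d=rays(n,s,uv); return o+d*((z-o[2])/d[:,2])[:,None]
def atdepth(n,s,uv,dep):
    o,d=rays(n,s,uv); return o+d*np.atleast_1d(dep)[:,None]
E
python3 - <<'E'
from h import *
s,p,d=snap('top','top0.png'); print({k:np.round(v,3) for k,v in s.items()}); c,R,o=cam('top',s); print(c,o)
snap('scene','scene0.png')
E
```

```text
{'clock': np.float64(0.0), 'joint_pos': array([ 1.171,  0.435,  0.025,  1.574, -0.012,  1.134, -0.075]), 'qd': array([-0.001,  0.   ,  0.002, -0.   ,  0.001,  0.   , -0.001]), 'joint_torque': array([-1.0000e-03, -6.6788e+01,  9.8500e-01, -3.1447e+01, -6.0000e-02,
        4.2000e-02,  0.0000e+00]), 'eef_pos': array([ 0.183, -0.597,  0.404]), 'tool_rot': array([-3.14 ,  0.   ,  0.297]), 'force': array([0.419, 0.634, 0.057]), 'wrist_torque': array([ 0.01 ,  0.002, -0.012]), 'finger_force': np.float64(0.0), 'grip_width': np.float64(0.092)}
{'fx': 437.7016968204399, 'fy': 437.7016968204399, 'cx': 320.53054708346855, 'cy': 202.95298245687775, 'k1': 0.02035383625141426, 'R': array([[-6.72939284e-02, -9.97733186e-01,  1.27244781e-04],
       [-9.76044135e-01,  6.58046225e-02, -2.07382736e-01],
       [ 2.06904264e-01, -1.40797955e-02, -9.78259876e-01]]), 't': array([0.02243451, 0.5633625 , 0.96761138])} [ 0.35117345 -0.00106443  1.06340419]
```

View pics/top0.png

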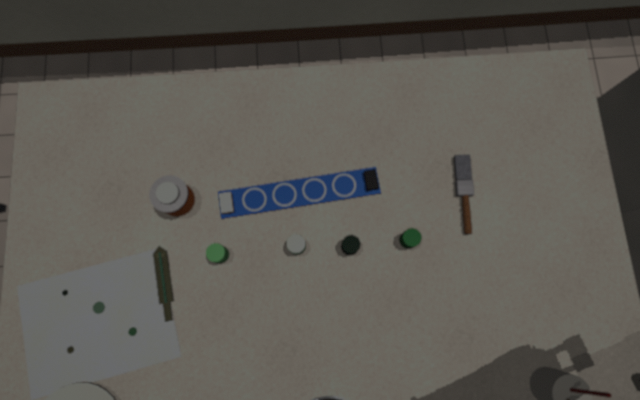

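View pics/scene0.png

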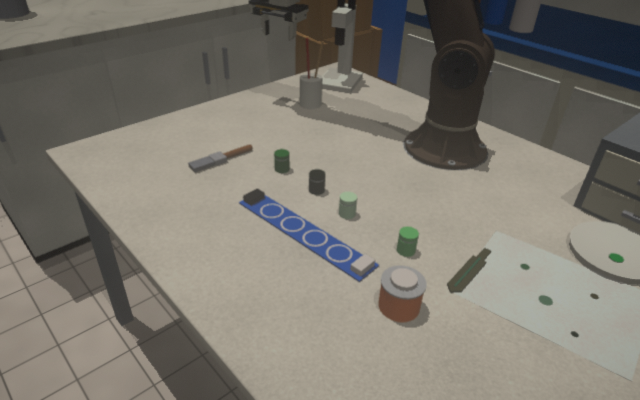

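The top view shows the white block at (226,202), the black block at (372,180) and rings near (254,199), (285,194), (314,189) and (344,185). The jars are light (217,253), pale (296,245), black (350,245) and deep (410,238). The tin is at (172,196), the blade at (163,285) and the brush at (465,195). The scene view agrees with this.

Run:
```python
from h import *
s,p,d=snap('top')
hsv=cv2.cvtColor(p,cv2.COLOR_RGB2HSV)
rings=[(254,199),(285,194),(314,189),(344,185)]
m=cv2.inRange(hsv,(105,140,40),(125,255,255))
ct=max(cv2.findContours(m,cv2.RETR_EXTERNAL,cv2.CHAIN_APPROX_NONE)[0],key=cv2.contourArea)
h=cv2.convexHull(ct)[:,0]
P=onplane('top',s,h,0.006)[:,:2]*1000
r=cv2.minAreaRect(np.float32(P)); print('rail',r)
for n,c in zip(['r1','r2','r3','r4'],rings): print(n,onplane('top',s,c,0.006)[0].round(3))
for n,c in dict(light=(217,253),pale=(296,245),black=(350,245),deep=(410,238),tincap=(167,192),brush=(465,180),brush2=(467,232),bl1=(159,250),bl2=(168,318)).items():
    q=p[c[1]-3:c[1]+4,c[0]-3:c[0]+4]; dd=np.median(d[c[1]-2:c[1]+3,c[0]-2:c[0]+3])
    print(n,atdepth('top',s,c,dd)[0].round(3),onplane('top',s,c,0.055)[0].round(3),q.reshape(-1,3).mean(0).round())
T=np.array(arm.get_calibration('wrist')['T_tool_cam']);print(T.round(3))
cv2.imwrite('pics/top1.png',cv2.resize(p[150:275,140:440,::-1],None,fx=2.6,fy=2.6,interpolation=cv2.INTER_CUBIC))
```

```text
rail ((620.7261962890625, -125.23638916015625), (64.07842254638672, 71.3338623046875), 5.815774917602539)
r1 [0.596 0.147 0.006]
r2 [0.603 0.07  0.006]
r3 [ 0.611 -0.002  0.006]
r4 [ 0.616 -0.078  0.006]
light [0.463 0.229 0.056] [0.463 0.23  0.055] [ 64. 102.  65.]
pale [0.469 0.047 0.057] [0.469 0.048 0.055] [107. 108. 104.]
black [ 0.461 -0.077  0.056] [ 0.461 -0.077  0.055] [20. 28. 22.]
deep [ 0.468 -0.216  0.055] [ 0.468 -0.217  0.055] [33. 69. 39.]
tincap [0.608 0.335 0.083] [0.615 0.344 0.055] [107. 108. 104.]
brush [ 0.605 -0.374  0.02 ] [ 0.597 -0.362  0.055] [75. 73. 75.]
brush2 [ 0.477 -0.362  0.018] [ 0.473 -0.35   0.055] [64. 52. 41.]
bl1 [0.485 0.379 0.007] [0.479 0.362 0.055] [53. 53. 42.]
bl2 [0.325 0.357 0.006] [0.326 0.34  0.055] [56. 55. 47.]
[[-0.001 -0.951 -0.31   0.084]
 [ 1.    -0.002  0.001  0.   ]
 [-0.001 -0.31   0.951  0.021]
 [ 0.     0.     0.     1.   ]]
```

View pics/top1.png

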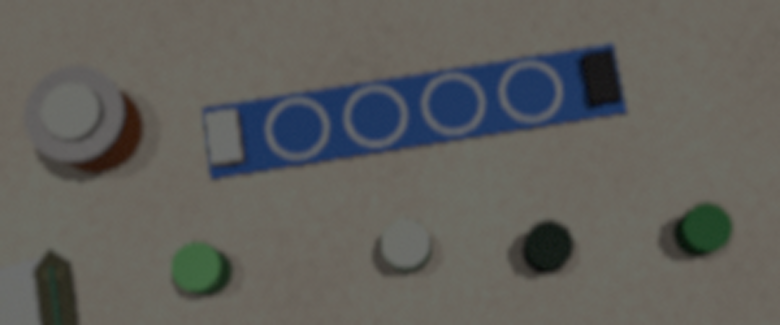

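```bash
cat >> h.py <<'E'
def go(x,y,zg,yaw=None):
    "offset (mm, tool axes) and twist that bring the grasp point to x,y,zg (m)"
    s=arm.read_state(); R=Ro.from_euler('xyz',s['tool_rot']).as_matrix(); L=arm.tcp_to_grasp
    d=np.array([x,y,zg+L])-s['eef_pos']
    tw=0 if yaw is None else (-(yaw-s['tool_rot'][2])+np.pi)%(2*np.pi)-np.pi
    print('offset',(R.T@d*1000).round(1),'twist',round(tw,3),'t',round(s['clock'],2))
E
python3 - <<'E'
from h import *
s={}
rc=[(254.2,199.2),(284.6,195),(314.2,190),(344.2,185.4)]
P=onplane('top',s,rc,.006)[:,:2]; a=np.polyfit([-112.5,-37.5,37.5,112.5],P,1); print(P.round(4),a)
print('rings fit',[(a[0]*k+a[1]).round(4) for k in(-112.5,-37.5,37.5,112.5)],'yaw',np.pi/2+np.arctan2(-a[0][0],-a[0][1]) )
print(onplane('top',s,[(215.8,253.5),(295.4,244.6),(350.8,245),(410.8,238.1)],.055).round(4))
go(.469,.048,.20,1.66)
E
```

```text
[[ 0.5953  0.1467]
 [ 0.6009  0.0712]
 [ 0.6087 -0.0028]
 [ 0.6154 -0.0781]] [[ 9.08752982e-05 -9.98024218e-04]
 [ 6.05092316e-01  3.42600579e-02]]
rings fit [array([0.5949, 0.1465]), array([0.6017, 0.0717]), array([ 0.6085, -0.0032]), array([ 0.6153, -0.078 ])] yaw 1.4799915266358268
[[ 0.4623  0.2323  0.055 ]
 [ 0.4703  0.0489  0.055 ]
 [ 0.4608 -0.0786  0.055 ]
 [ 0.4675 -0.2183  0.055 ]]
offset [ 462.5 -533.5   45.5] twist -1.363 t 0.15
```

>>> carry_out:
  motion:
    - {"offset":[462,-533,45],"twist":-1.36,"claw":0}
    - {"offset":[462,-533,45],"twist":-1.36,"claw":0}
    - {"offset":[462,-533,45],"twist":-1.36,"claw":0}
    - {"offset":[462,-533,45],"twist":-1.36,"claw":0}
    - {"offset":[462,-533,45],"twist":-1.36,"claw":0}
    - {"offset":[462,-533,45],"twist":-1.36,"claw":0}
    - {"offset":[462,-533,45],"twist":-1.36,"claw":0}
    - {"offset":[462,-533,45],"twist":-1.36,"claw":0}
    - {"offset":[462,-533,45],"twist":-1.36,"claw":0}
    - {"offset":[462,-533,45],"twist":-1.36,"claw":0}
    - {"offset":[462,-533,45],"twist":-1.36,"claw":0}
    - {"offset":[462,-533,45],"twist":-1.36,"claw":0}

```text
clock: 1.65
eef_pos: [0.4695, 0.0511, 0.3597]
tool_rot: [3.141, -0.002, 1.662]
force: [0.0, 0.1, -0.7]
grip_width: 0.0915
finger_force: 0.0
```

Run:
```python
from h import *
s,p,d=snap('wrist','w0.png'); print(s['clock'],s['eef_pos'],s['tool_rot'],s['joint_pos'],s['qd'].round(3) if hasattr(s['qd'],'round') else s['qd'])
go(.4703,.0489,.2,1.66)
```

```text
1.65 [0.46946881 0.0510872  0.35965114] [ 3.14091589e+00 -1.93548273e-03  1.66178274e+00] [ 0.281538    0.30302171 -0.61657993  1.95451607  0.21206578  0.94700005
 -0.34714964] [-0.265  0.126  0.022 -0.123  0.103  0.054 -0.31 ]
offset [-2.9  0.2  0.4] twist 0.002 t 1.7
```

View pics/w0.png

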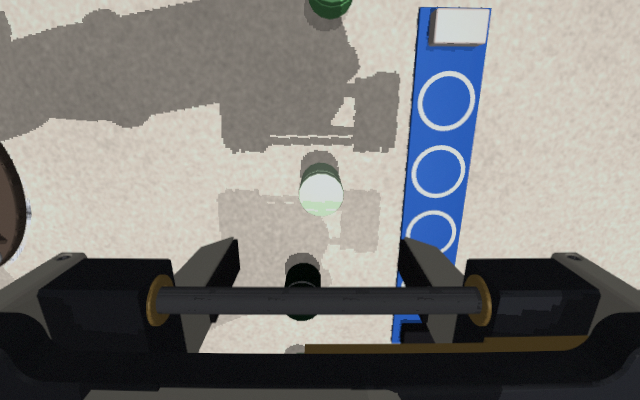

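The wrist view shows the pale lid at (321,194), the white block at (460,26), and rings at (446,101), (438,172) and (430,232, partly hidden). I'll compare these with the top-view estimates.

Run:
```python
from h import *
s,p,d=snap('wrist')
print(onplane('wrist',s,[(446,101),(438,172)],.006).round(4), onplane('wrist',s,[(321,193)],.055).round(4), d[193,321],atdepth('wrist',s,[(321,193)],[d[193,321]]).round(4))
# lid by depth slab
yy,xx=np.mgrid[150:240,280:370]; q=atdepth('wrist',s,np.c_[xx.ravel(),yy.ravel()],d[150:240,280:370].ravel())
q=q[(abs(q[:,2]-.055)<.006)]; c,r=cv2.minEnclosingCircle(np.float32(q[:,:2])); print(c,r,q.mean(0))
go(.4703,.0489,.032,1.66)
```

```text
[[0.5945 0.1468 0.006 ]
 [0.6016 0.0717 0.006 ]] [[0.4725 0.0505 0.055 ]] 0.29695764 [[0.4725 0.0504 0.0547]]
(0.47204890847206116, 0.04718973860144615) 0.022126734256744385 [0.47205026 0.04818793 0.05420989]
offset [ -1.1   1.1 168.3] twist 0.001 t 1.75
```

>>> carry_out:
  motion:
    - {"offset":[-1,2,60],"twist":0,"claw":0}
    - {"offset":[-1,2,115],"twist":0,"claw":0}
    - {"offset":[-1,2,150],"twist":0,"claw":0}
    - {"offset":[-1,2,168],"twist":0,"claw":0}
    - {"offset":[-1,2,168],"twist":0,"claw":0}
    - {"offset":[-1,2,168],"twist":0,"claw":0.3}
    - {"offset":[-1,2,168],"twist":0,"claw":0.45}
    - {"offset":[-1,2,168],"twist":0,"claw":0.6}
    - {"offset":[-1,2,168],"twist":0,"claw":0.8}
    - {"offset":[-1,2,168],"twist":0,"claw":1}
    - {"offset":[-1,2,168],"twist":0,"claw":1}
    - {"offset":[-1,2,168],"twist":0,"claw":1}
  grip_force: 15

```text
clock: 3.25
eef_pos: [0.4709, 0.0463, 0.1918]
tool_rot: [3.141, 0.0, 1.657]
force: [-1.2, -0.6, 3.7]
grip_width: 0.0436
finger_force: 15.0
```

Run:
```python
from h import *
go(.595,.1465,.12,1.66);go(.595,.1465,.039,1.66)
```

```text
offset [ 89.2 132.3 -87.3] twist -0.003 t 3.25
offset [ 89.2 132.2  -6.3] twist -0.003 t 3.25
```

>>> carry_out:
  motion:
    - {"offset":[0,0,-25],"twist":0,"claw":1}
    - {"offset":[0,0,-60],"twist":0,"claw":1}
    - {"offset":[20,30,-85],"twist":0,"claw":1}
    - {"offset":[50,74,-88],"twist":0,"claw":1}
    - {"offset":[78,115,-88],"twist":0,"claw":1}
    - {"offset":[89,132,-88],"twist":0,"claw":1}
    - {"offset":[89,132,-70],"twist":0,"claw":1}
    - {"offset":[89,132,-45],"twist":0,"claw":1}
    - {"offset":[89,132,-22],"twist":0,"claw":1}
    - {"offset":[89,132,-12],"twist":0,"claw":1}
    - {"offset":[89,132,-7],"twist":0,"claw":1}
    - {"offset":[89,132,-7],"twist":0,"claw":1}

```text
clock: 4.75
eef_pos: [0.5946, 0.1461, 0.1989]
tool_rot: [3.141, 0.0, 1.657]
force: [0.6, -0.6, 0.1]
grip_width: 0.0436
finger_force: 15.0
```

Run:
```python
from h import *
s,p,d=snap('wrist','w1.png'); print(s['force'],s['eef_pos'])
go(.595,.1465,.039,1.66)
```

```text
[ 0.61627618 -0.64972661  0.14708988] [0.59459991 0.14611799 0.19890202]
offset [0.2 0.2 1. ] twist -0.003 t 4.8
```

View pics/w1.png

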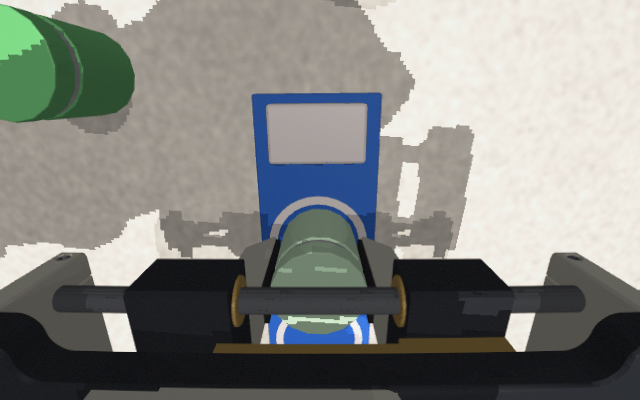

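The pale jar sits centred in the ring next to the white block: its base overlaps the ring at about (318,225) and the block is at (316,133). The light jar is at upper left. I'll lower it the last millimetre, release, and go up and over to the light jar.

>>> carry_out:
  motion:
    - {"offset":[0,0,1],"twist":0,"claw":1}
    - {"offset":[0,0,1],"twist":0,"claw":0.4}
    - {"offset":[0,0,1],"twist":0,"claw":0}
    - {"offset":[0,0,1],"twist":0,"claw":0}
    - {"offset":[0,0,1],"twist":0,"claw":0}
    - {"offset":[0,0,-30],"twist":0,"claw":0}
    - {"offset":[0,0,-80],"twist":0,"claw":0}
    - {"offset":[20,-26,-110],"twist":0,"claw":0}
    - {"offset":[55,-71,-110],"twist":0,"claw":0}
    - {"offset":[85,-110,-110],"twist":0,"claw":0}
    - {"offset":[96,-124,-110],"twist":0,"claw":0}
    - {"offset":[96,-124,-110],"twist":0,"claw":0}

```text
clock: 6.3
eef_pos: [0.4625, 0.2318, 0.309]
tool_rot: [3.141, 0.0, 1.659]
force: [1.2, -0.9, 0.2]
grip_width: 0.0919
finger_force: 0.0
```

```bash
cat >> h.py <<'E'
def lid(x,y,zt=.055,name='wrist'):
    "fit lid centre near x,y from depth points at lid height"
    s,p,d=snap(name); yy,xx=np.mgrid[0:400,0:640]
    q=atdepth(name,s,np.c_[xx.ravel(),yy.ravel()],d.ravel())
    q=q[(abs(q[:,2]-zt)<.004)&(np.hypot(q[:,0]-x,q[:,1]-y)<.035)]
    c,r=cv2.minEnclosingCircle(np.float32(q[:,:2])); print('lid',len(q),np.round(c,4),round(r,4),q.mean(0).round(4))
E
python3 - <<'E'
from h import *
lid(.463,.231)
snap('wrist','w2.png')
go(.463,.231,.033,1.66)
E
```

```text
lid 2159 [0.4642 0.2335] 0.022 [0.4641 0.2343 0.0542]
offset [  0.7  -1.2 116.5] twist -0.005 t 6.4
```

View pics/w2.png

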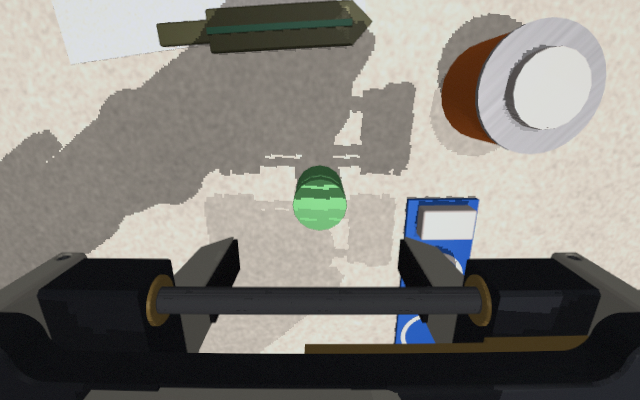

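The light lid is at (320,205), centred between the fingers. The blade at (280,25) and the tin at (540,90) are well clear.

>>> carry_out:
  motion:
    - {"offset":[2,0,55],"twist":0,"claw":0}
    - {"offset":[2,0,95],"twist":0,"claw":0}
    - {"offset":[2,0,117],"twist":0,"claw":0}
    - {"offset":[2,0,117],"twist":0,"claw":0}
    - {"offset":[2,0,117],"twist":0,"claw":0.3}
    - {"offset":[2,0,117],"twist":0,"claw":0.45}
    - {"offset":[2,0,117],"twist":0,"claw":0.6}
    - {"offset":[2,0,117],"twist":0,"claw":0.8}
    - {"offset":[2,0,117],"twist":0,"claw":1}
    - {"offset":[2,0,117],"twist":0,"claw":1}
    - {"offset":[2,0,117],"twist":0,"claw":1}

```text
clock: 7.78
eef_pos: [0.4628, 0.2333, 0.1919]
tool_rot: [3.141, 0.0, 1.657]
force: [0.4, -0.6, 3.4]
grip_width: 0.0436
finger_force: 15.0
```

Run:
```python
from h import *
s=arm.read_state(); print(s['eef_pos'])
go(.6017,.0717,.13,1.66);go(.6017,.0717,s['eef_pos'][2]-.159+.006,1.66)
lid(.595,.1465,.061,'top')
```

```text
[0.46284381 0.23330422 0.19186918]
offset [-172.9  124.5  -97.3] twist -0.003 t 7.78
offset [-172.9  124.5   -6.2] twist -0.003 t 7.78
lid 253 [0.597  0.1484] 0.022 [0.5971 0.1485 0.0616]
```

>>> carry_out:
  motion:
    - {"offset":[0,0,-30],"twist":0,"claw":1}
    - {"offset":[0,0,-75],"twist":0,"claw":1}
    - {"offset":[-20,14,-98],"twist":0,"claw":1}
    - {"offset":[-62,45,-98],"twist":0,"claw":1}
    - {"offset":[-110,79,-98],"twist":0,"claw":1}
    - {"offset":[-152,109,-98],"twist":0,"claw":1}
    - {"offset":[-173,124,-98],"twist":0,"claw":1}
    - {"offset":[-173,124,-80],"twist":0,"claw":1}
    - {"offset":[-173,124,-45],"twist":0,"claw":1}
    - {"offset":[-173,124,-18],"twist":0,"claw":1}
    - {"offset":[-173,124,-7],"twist":0,"claw":1}
    - {"offset":[-173,124,-7],"twist":0,"claw":1}

```text
clock: 9.32
eef_pos: [0.6003, 0.0725, 0.198]
tool_rot: [-3.14, -0.0, 1.658]
force: [0.8, 1.0, -1.7]
grip_width: 0.0439
finger_force: 15.0
```

Run:
```python
from h import *
go(.6017,.0717,.0388,1.66)
print('then to deep hover, from there:'); go(.468,-.217,.149,1.66)
```

```text
offset [-0.9  1.3 -0. ] twist -0.002 t 9.32
then to deep hover, from there:
offset [-276.8 -157.3 -110. ] twist -0.002 t 9.32
```

>>> carry_out:
  motion:
    - {"offset":[0,0,0.5],"twist":0,"claw":1}
    - {"offset":[0,0,0.5],"twist":0,"claw":0.4}
    - {"offset":[0,0,0.5],"twist":0,"claw":0}
    - {"offset":[0,0,0.5],"twist":0,"claw":0}
    - {"offset":[0,0,0.5],"twist":0,"claw":0}
    - {"offset":[0,0,-30],"twist":0,"claw":0}
    - {"offset":[0,0,-80],"twist":0,"claw":0}
    - {"offset":[-30,-17,-110],"twist":0,"claw":0}
    - {"offset":[-85,-48,-110],"twist":0,"claw":0}
    - {"offset":[-139,-79,-110],"twist":0,"claw":0}
    - {"offset":[-193,-110,-110],"twist":0,"claw":0}
    - {"offset":[-245,-139,-110],"twist":0,"claw":0}

```text
clock: 10.82
eef_pos: [0.4825, -0.1863, 0.3089]
tool_rot: [3.141, 0.001, 1.656]
force: [0.7, -1.0, 0.4]
grip_width: 0.092
finger_force: 0.0
```

>>> carry_out:
  motion:
    - {"offset":[-25,-14,0],"twist":0,"claw":0}
    - {"offset":[-32,-18,0],"twist":0,"claw":0}
    - {"offset":[-32,-18,0],"twist":0,"claw":0}
    - {"offset":[-32,-18,0],"twist":0,"claw":0}

```text
clock: 11.32
eef_pos: [0.4693, -0.2163, 0.3089]
tool_rot: [3.141, -0.001, 1.659]
force: [-0.7, 0.3, 1.0]
grip_width: 0.0917
finger_force: 0.0
```

Run:
```python
from h import *
lid(.468,-.217)
snap('wrist','w3.png')
go(.468,-.217,.033,1.66)
lid(.6017,.0717,.061,'top')
```

```text
lid 2119 [ 0.4686 -0.2222] 0.022 [ 0.4686 -0.2215  0.0543]
offset [ -0.5  -1.3 116.6] twist -0.001 t 11.43
lid 247 [0.603 0.073] 0.022 [0.6029 0.0734 0.0617]
```

View pics/w3.png

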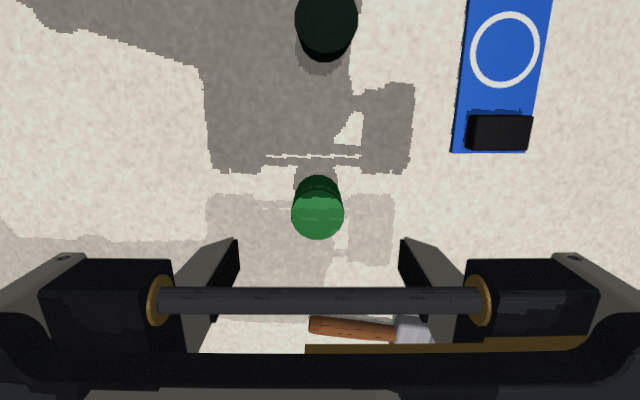

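The deep jar's lid is at (318,215), the black jar at (326,22), and the brush handle at (350,327) is clear of the fingers. I'll shift 4 mm and grasp.

>>> carry_out:
  motion:
    - {"offset":[-4,-1,55],"twist":0,"claw":0}
    - {"offset":[-4,-1,95],"twist":0,"claw":0}
    - {"offset":[-4,-1,117],"twist":0,"claw":0}
    - {"offset":[-4,-1,117],"twist":0,"claw":0}
    - {"offset":[-4,-1,117],"twist":0,"claw":0.3}
    - {"offset":[-4,-1,117],"twist":0,"claw":0.45}
    - {"offset":[-4,-1,117],"twist":0,"claw":0.6}
    - {"offset":[-4,-1,117],"twist":0,"claw":0.8}
    - {"offset":[-4,-1,117],"twist":0,"claw":1}
    - {"offset":[-4,-1,117],"twist":0,"claw":1}
    - {"offset":[-4,-1,117],"twist":0,"claw":1}

```text
clock: 12.85
eef_pos: [0.4679, -0.222, 0.1919]
tool_rot: [3.141, 0.0, 1.657]
force: [-0.7, -0.4, 2.0]
grip_width: 0.0436
finger_force: 15.0
```

Run:
```python
from h import *
s=arm.read_state(); print(s['eef_pos'])
go(.6085,-.0035,s['eef_pos'][2]-.159+.006,1.66)
```

```text
[ 0.4678645  -0.22203475  0.19186067]
offset [205.7 158.8  -6.2] twist -0.003 t 12.85
```

>>> carry_out:
  motion:
    - {"offset":[0,0,-30],"twist":0,"claw":1}
    - {"offset":[0,0,-75],"twist":0,"claw":1}
    - {"offset":[24,19,-98],"twist":0,"claw":1}
    - {"offset":[65,50,-98],"twist":0,"claw":1}
    - {"offset":[112,86,-98],"twist":0,"claw":1}
    - {"offset":[158,122,-98],"twist":0,"claw":1}
    - {"offset":[195,150,-98],"twist":0,"claw":1}
    - {"offset":[206,159,-90],"twist":0,"claw":1}
    - {"offset":[206,159,-55],"twist":0,"claw":1}
    - {"offset":[206,159,-20],"twist":0,"claw":1}
    - {"offset":[206,159,-7],"twist":0,"claw":1}
    - {"offset":[206,159,-7],"twist":0,"claw":1}

```text
clock: 14.35
eef_pos: [0.6082, -0.0037, 0.1981]
tool_rot: [-3.14, 0.0, 1.656]
force: [-0.3, -0.0, -0.7]
grip_width: 0.0435
finger_force: 15.0
```

Run:
```python
from h import *
go(.6085,-.0035,.0388,1.66)
print('then to black hover, from there:'); go(.461,-.079,.149,1.66)
```

```text
offset [0.2 0.4 0.1] twist -0.004 t 14.35
then to black hover, from there:
offset [ -62.5 -153.2 -109.8] twist -0.004 t 14.35
```

>>> carry_out:
  motion:
    - {"offset":[0,0,0.5],"twist":0,"claw":1}
    - {"offset":[0,0,0.5],"twist":0,"claw":0.4}
    - {"offset":[0,0,0.5],"twist":0,"claw":0}
    - {"offset":[0,0,0.5],"twist":0,"claw":0}
    - {"offset":[0,0,0.5],"twist":0,"claw":0}
    - {"offset":[0,0,-30],"twist":0,"claw":0}
    - {"offset":[0,0,-80],"twist":0,"claw":0}
    - {"offset":[-15,-37,-110],"twist":0,"claw":0}
    - {"offset":[-36,-88,-110],"twist":0,"claw":0}
    - {"offset":[-55,-135,-110],"twist":0,"claw":0}
    - {"offset":[-62,-153,-110],"twist":0,"claw":0}
    - {"offset":[-62,-153,-110],"twist":0,"claw":0}

```text
clock: 15.85
eef_pos: [0.4609, -0.0786, 0.309]
tool_rot: [3.141, 0.001, 1.655]
force: [0.3, 0.0, 0.7]
grip_width: 0.0918
finger_force: 0.0
```

Run:
```python
from h import *
lid(.461,-.079)
snap('wrist','w4.png')
go(.461,-.080,.033,1.66)
lid(.6085,-.0035,.061,'top')
```

```text
lid 2141 [ 0.4622 -0.0799] 0.0221 [ 0.4622 -0.0792  0.0543]
offset [ -2.4  -2.  116.9] twist -0.003 t 15.95
lid 254 [ 0.611  -0.0027] 0.0222 [ 0.6107 -0.0025  0.0617]
```

View pics/w4.png

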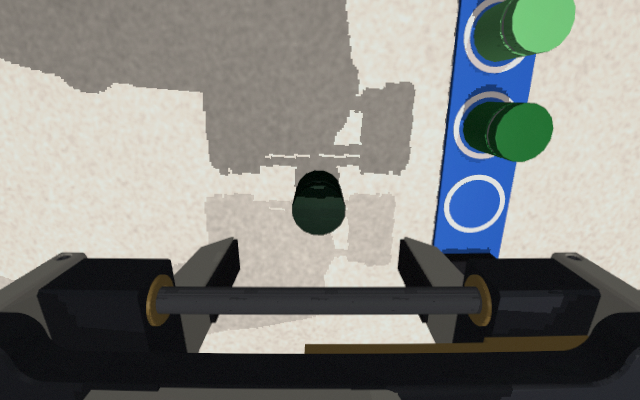

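The black jar's lid is at (319,208). The light and deep jars stand in their rings at (495,35) and (488,125), and the last ring is free at (474,204).

>>> carry_out:
  motion:
    - {"offset":[-2,-1,55],"twist":0,"claw":0}
    - {"offset":[-2,-1,95],"twist":0,"claw":0}
    - {"offset":[-2,-1,117],"twist":0,"claw":0}
    - {"offset":[-2,-1,117],"twist":0,"claw":0}
    - {"offset":[-2,-1,117],"twist":0,"claw":0.3}
    - {"offset":[-2,-1,117],"twist":0,"claw":0.45}
    - {"offset":[-2,-1,117],"twist":0,"claw":0.6}
    - {"offset":[-2,-1,117],"twist":0,"claw":0.8}
    - {"offset":[-2,-1,117],"twist":0,"claw":1}
    - {"offset":[-2,-1,117],"twist":0,"claw":1}
    - {"offset":[-2,-1,117],"twist":0,"claw":1}

```text
clock: 17.38
eef_pos: [0.4607, -0.0801, 0.1919]
tool_rot: [3.141, 0.0, 1.657]
force: [0.0, -0.8, 3.6]
grip_width: 0.0437
finger_force: 15.0
```

Run:
```python
from h import *
s=arm.read_state(); print(s['eef_pos'])
go(.615,-.078,s['eef_pos'][2]-.159+.006,1.66)
```

```text
[ 0.46074961 -0.080108    0.19188501]
offset [-11.1 153.9  -6.1] twist -0.003 t 17.38
```

>>> carry_out:
  motion:
    - {"offset":[0,0,-30],"twist":0,"claw":1}
    - {"offset":[0,0,-75],"twist":0,"claw":1}
    - {"offset":[-2,25,-95],"twist":0,"claw":1}
    - {"offset":[-5,70,-95],"twist":0,"claw":1}
    - {"offset":[-8,118,-95],"twist":0,"claw":1}
    - {"offset":[-11,150,-95],"twist":0,"claw":1}
    - {"offset":[-11,154,-90],"twist":0,"claw":1}
    - {"offset":[-11,154,-55],"twist":0,"claw":1}
    - {"offset":[-11,154,-25],"twist":0,"claw":1}
    - {"offset":[-11,154,-12],"twist":0,"claw":1}
    - {"offset":[-11,154,-7],"twist":0,"claw":1}
    - {"offset":[-11,154,-7],"twist":0,"claw":1}

```text
clock: 18.88
eef_pos: [0.6151, -0.0778, 0.1993]
tool_rot: [3.141, 0.0, 1.657]
force: [0.2, 0.3, -0.9]
grip_width: 0.0438
finger_force: 15.0
```

>>> carry_out:
  motion:
    - {"offset":[0,0,0.5],"twist":0,"claw":1}
    - {"offset":[0,0,0.5],"twist":0,"claw":0.4}
    - {"offset":[0,0,0.5],"twist":0,"claw":0}
    - {"offset":[0,0,0.5],"twist":0,"claw":0}
    - {"offset":[0,0,0.5],"twist":0,"claw":0}
    - {"offset":[0,0,-30],"twist":0,"claw":0}
    - {"offset":[0,0,-80],"twist":0,"claw":0}
    - {"offset":[0,-40,-120],"twist":0,"claw":0}
    - {"offset":[0,-90,-140],"twist":0,"claw":0}
    - {"offset":[0,-120,-150],"twist":0,"claw":0}
    - {"offset":[0,-120,-150],"twist":0,"claw":0}
    - {"offset":[0,-120,-150],"twist":0,"claw":0}

```text
clock: 20.38
eef_pos: [0.496, -0.0882, 0.3488]
tool_rot: [3.141, 0.0, 1.656]
force: [-0.3, -0.4, -0.2]
grip_width: 0.0917
finger_force: 0.0
```

Run:
```python
from h import *
for c in [(.595,.1465),(.6017,.0717),(.6085,-.0032),(.6153,-.078)]: print(c); lid(*c,.061,'top')
s,p,d=snap('top'); cv2.imwrite('pics/top2.png',cv2.resize(p[130:300,140:480,::-1],None,fx=2.3,fy=2.3))
print(s['clock'],s['force'],s['grip_width'])
```

```text
(0.595, 0.1465)
lid 252 [0.5967 0.1487] 0.0221 [0.5966 0.148  0.0618]
(0.6017, 0.0717)
lid 255 [0.6032 0.0729] 0.022 [0.6028 0.073  0.0616]
(0.6085, -0.0032)
lid 253 [ 0.611  -0.0029] 0.0219 [ 0.6106 -0.0028  0.0618]
(0.6153, -0.078)
lid 0 [0. 0.] 0.0 [nan nan nan]
20.575 [-0.31074393  0.02675922 -1.14116206] 0.09157202322094835h.py:36: RuntimeWarning: Mean of empty slice.
  c,r=cv2.minEnclosingCircle(np.float32(q[:,:2])); print('lid',len(q),np.round(c,4),round(r,4),q.mean(0).round(4))
  ret = um.true_divide(
```

View pics/top2.png

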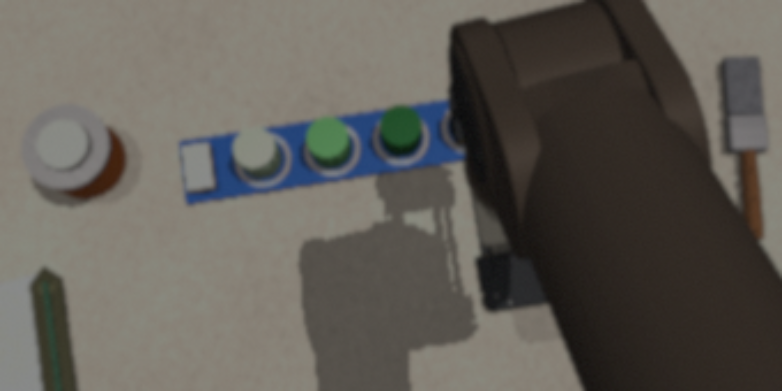

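Three jars are well within 3 mm of their ring centres at (260,158), (330,145) and (401,133). The arm hides the black one, so I'll check that with the scene camera.

Run:
```python
from h import *
lid(.6153,-.078,.061,'scene'); lid(.6153,-.078,.061,'wrist')
s,p,d=snap('scene'); cv2.imwrite('pics/sc2.png',cv2.resize(p[150:330,180:480,::-1],None,fx=2.6,fy=2.6))
```

```text
lid 159 [ 0.6146 -0.0754] 0.0247 [ 0.6155 -0.0745  0.0607]
lid 1735 [ 0.6152 -0.0775] 0.0225 [ 0.6146 -0.0772  0.0603]
```

View pics/sc2.png

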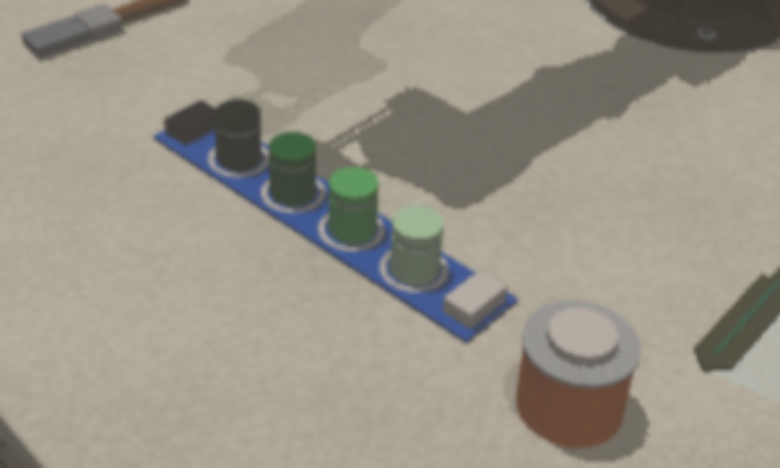

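The scene view shows all four jars upright and centred in their rings, pale at (417,245) by the white block to black at (238,135) by the black block. The tin, blade and brush have not moved.

```bash
python3 -c "
from plant import arm
print(arm.close_job())"
```

```text
the job is handed in; nothing more can be done
None
```

All four green jars are standing upright and released on the rings, lightest by the white block to darkest by the black block, each within about 3 mm of its ring centre; the tin, blade and brush were left where they were, and the job is handed in.

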